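# Drift the clamp bar into line and bolt it

### The arm

A 6-joint arm with a two-finger parallel gripper is mounted at the origin on the work surface. World frame = base frame: x ahead of the robot, y to its left, z up, the work surface at z = 0. Lengths are in m, angles in rad, forces in N, time in s.
With the tool pointing down it reaches from about 0.35 to 0.85 m from the base axis. Payload 8.1 kg.
Tool frame: the origin (TCP) lies at the very end of the fingers, on their centre line; the grasp point (between the pads) lies robot.hold_point_z behind it (robot.hold_point_z is the distance from the TCP to the grasp point, in m); z points along the fingers, y is the direction in which the jaws open and shut (so a half turn about z gives the same grasp; the last joint's range is limited). The gripper opens to 93 mm and grips with 3 to 60 N. Pads are 15 mm wide; open, the fingers measure 128 mm over their backs; the gripper's body (75 mm by 188 mm) begins 65 mm behind the grasp point.
Start: joints at [-1.34, 0.13, 1.488, -0, 1.523, -0.085], TCP at [0.186, -0.57, 0.219] pointing down, gripper open.
Joint ranges: [-2.96, 2.96], [-0.89, 2.26], [0.02, 2.5], [-1.34, 4.48], [0, 2.73], [-2.66, 2.66]. Speed limits (rad/s): [2.39, 2.39, 2.79, 3.14, 3.14, 3.14].

### API

Orientations are given as a rotation vector (axis times angle).
In Python, from plant import robot, cams gives the robot as it stands. The module is installed in compiled form; this text tells all that it offers.
- The arm moves only by the tool step_arm, never from a script. Its argument "deltas" is a list of rows, each an object with "offset": the shift along the tool's x, y, z in cm, a list of three; "roll": the turn about the tool's z in rad. In form: [{"offset": [x, y, z], "roll": roll}, ...]. A call has 1 to 12 rows; each row shifts and turns the commanded pose from where the row before left it, along the tool's axes as they then stand; what a row does not reach is not made up. A row lasts 1/8 s, in which the tool goes at most 62.5 mm and 10.7 degrees, less where a joint would pass 70% of its speed; a pose out of reach is approached as far as the arm can. A call with a gripper value outside its range is refused whole. "fingers" is the finger opening in cm, from 0 to 9.3, set as the call begins (left out, the last holds). The fingers move at their own pace and stop on an object; "grip_force" is the grip in N (left out, the last holds). Time passes only in rows, so rows that do not move let the fingers close. It gives the time, the measured TCP pose, the force and the opening at its end, in the units of the state.
- robot.read_state(): the state, without advancing time (a new reading comes with each control period).
- cams.read_camera(name): name is "scene" or "side" or "wrist"; returns a dict with "pixels" (384x512x3 uint8, red, green, blue), "fx", "fy", "cx", "cy" (pixels), "k1" (the pictures are not rectified: a ray, as slopes to the right and down, at radius r is drawn at 1 + k1 r^2 times it, then the intrinsics apply), "extrinsics" (4x4, takes a point from world to camera coordinates). Camera axes: x right, y down, z forward; pixel columns grow to the right and rows downward; lengths in m; the calibration is good to about 2 mm. A picture is of the moment at which its call begins. There is no depth.
- robot.close_job(): hands the job in, once; it reports no verdict.
Trained networks look in a picture, given as the dict that the camera call returned (one of the last four; its "shot" number tells which), for a name from the list of things; names that differ only in an ending like _2 or _b are one class to them, and where a whole thing is asked for, a point or a joint stands for the part that bears it (a point fixed in the world has none). Each returns a list of dicts, best first, with "score" (0 to 1); they miss things now and then, are a little off and sometimes report something else, mostly with a low value. They report only what shows in the picture. A call takes as long as a camera call. They do not tell look-alikes from the thing itself.
- cams.boxes_of(picture, thing): "xy" ([column, row] in pixels, amid what is visible of it).
- cams.silhouettes(picture, thing): "mask" (384x512 bool, what is visible of it) and "xy" ([column, row] in pixels, amid what is visible of it).
- cams.pinpoint(picture, thing): "xy" ([column, row] in pixels: a listed point, or the origin of a listed thing).
The state is a dict: "t": time; "q": joint angles; "dq": joint speeds; "joint_torque": joint torques, N m; "tool_pos": TCP position; "orientation": TCP orientation; "force": force on the tool from outside, world axes, zero at the start; "wrist_torque": the same for the moment, N m; "opening": finger opening in m.
Only numpy, scipy, OpenCV 4.12 (cv2) and the standard library are available. Lean on these libraries where they do the work, as an engineer would, in place of code of your own. Each camera call takes 0.05 s, during which the arm holds its last target. There are 200 camera calls.

### The job

The steel clamp bar on the white instrument foot has swung aside on its pivot, so the hole in its free end no longer lines up with the hole in the foot beneath. Drive the tapered drift down through both holes until its collar sits on the bar, so that the drift levers the bar into line; do not push the bar with the gripper itself. Then put the drift back, standing in its own hole in the wooden rack, and set the hex-headed bolt in the lined-up holes, fully home with its head down on the bar, without shifting the beaker or the black sample cup.

Things in the scene. Friction and masses are not known exactly. Their poses are not given: they have to be found in the camera images.
- bar_hole (a point): Centre of the 24 mm round hole in the free end of the steel clamp bar, on the bar's upper face, 85 mm above the table. Bar 205 x 92 x 12 mm, lying level; x points along it to the pivot, z up. The foot's hole below starts 4 to 34 mm out of line, towards this point's +y; how much is not reported. The bar's end is 35 mm past the hole on the -x side; no other part of bar or foot stands higher near the hole.
- bar_pivot (a point): Pivot point of the bar on its upper face, 140 mm from bar_hole, under a steel hex head 29 mm tall. Axis z, upright. The bar turns on it stiffly (some 4 to 5 N sideways at the hole moves it) and stays where it is left. The hole in the fixed foot is also 24 mm wide and 140 mm from this axis, in a 12 mm deck whose top is 13 mm below the bar's upper face; the white foot is hollow for 60 mm below the deck.
- drift_grip (a point): Centre of the drift's round handle (26 mm across, 62 mm long, 31 mm either way). z points up along the drift. The collar below it is 40 mm across and 6 mm thick, its underside 37 mm below this point. Steel, about 0.35 kg. Starts standing in its rack hole with its collar on the rack.
- drift_tip (a point): Blunt tip of the drift, 18 mm across with a 1.5 mm chamfer, 109 mm below the handle's centre. From here a cone widens over 40 mm to the straight body, 22.6 mm across and 32 mm long up to the collar's underside (72 mm above the tip). z points from tip to handle.
- bolt_head (a point): Centre of the bolt's hexagonal head, 37 mm across corners, 32 mm across flats, 36 mm tall (18 mm either way). z points up; the local x axis passes through two corners, and the flats look along local y and 60 degrees either side. Plain shank below, 21 mm across, 50 mm long, last 8 mm tapering to 12 mm; tip 68 mm below this point. Steel, about 0.3 kg. Starts standing in its rack hole, head on the rack.
- bolt_tip (a point): Centre of the end face of the bolt's shank, 68 mm below the head's centre. z points from tip to head.
- rack_drift (a point): Centre of the mouth of the drift's hole in the rack, a fixed wooden block 80 x 200 x 85 mm, in its upper face 85 mm above the table. The hole is 27 mm across and goes right through. z up, y along the rack's length, away from the bolt's hole.
- rack_bolt (a point): Centre of the mouth of the bolt's hole (27 mm across, right through) in the same rack's upper face, 110 mm from the drift's hole. z up.
- cup_mid (a point): Centre of a black plastic sample cup, 52 mm across, 62 mm tall, standing on the table: to be left alone.
- beaker_mid (a point): Centre of a glass beaker, 68 mm across, 85 mm tall, standing on the table: to be left alone.
Not all that is in view belongs to the job. Leave any green or pink look-alike of the part that bears drift_grip alone. What is shaped like the part that bears bolt_head but red is not meant.

How it is judged:
On the way:
1. the drift is driven home through both holes, its collar down on the bar (z of drift_grip in the frame of bar_hole between 0.031 and 0.041 m and horizontal distance between drift_grip and bar_hole below 0.006 m and angle between drift_grip's own z axis and vertical below 0.1 rad), for 0.2 s.
At the end, for the whole second after the job is handed in: The bolt stands upright (within 0.1 rad) in the bar's hole (within 5 mm) and right home, the underside of its head within 4 mm of the bar's upper face; the drift stands upright (within 0.15 rad) in its own rack hole (within 10 mm), its collar within 5 mm of the rack; both are released and at rest (z of bolt_head in the frame of bar_hole between 0.012 and 0.022 m and horizontal distance between bolt_head and bar_hole below 0.005 m and angle between bolt_head's own z axis and vertical below 0.1 rad and z of drift_grip in the frame of rack_drift between 0.03 and 0.042 m and horizontal distance between drift_grip and rack_drift below 0.01 m and angle between drift_grip's own z axis and vertical below 0.15 rad and linear speed of each of bolt, drift below 0.02 m/s); the robot touches nothing.
It fails at once if the bar is pushed with the gripper itself (over 10 N) (contact force between any of the arm, the fingers and bar above 10 N).
It fails at once if the sample cup or the beaker is shifted more than 25 mm (distance of any of cup_mid, beaker_mid from where it was at the start of the episode above 0.025 m).
It also fails if it takes over 72 s, if anything falls off the work surface, if the arm or the gripper's body presses on something with over 40 N, if the wrist force passes 120 N, or if a joint passes its speed limit or range.

## Working session

There is one attempt and no reset: what is moved stays moved. The work goes in short steps, Python scripts to look and compute and a tool call to move; the robot and the scene stay as the last step left them, time stands still between calls to the robot, and variables do not carry over. Pictures are saved under pics/ and viewed, about 8 in all and at most 12, crops included, and the job is handed in when it is done.

Besides the shell and the picture viewer there is one more tool, called after "Emit:" by a JSON object that holds its "api" and its "payload", one argument or row to a line. step_arm: Moves the arm, as the interface text tells. Its arguments: {"type":"object","properties":{"deltas":{"type":"array"},"fingers":{"type":"number"},"grip_force":{"type":"number"}},"required":["deltas"]}

```bash
mkdir -p pics; cat > h.py <<'E'
import numpy as np, cv2
from plant import robot, cams
from scipy.spatial.transform import Rotation as R
def ray(p,xy):
    x=(xy[0]-p["cx"])/p["fx"]; y=(xy[1]-p["cy"])/p["fy"]
    rd=np.hypot(x,y); r=rd
    for _ in range(30): r=rd/(1+p["k1"]*r*r)
    s=r/rd if rd>0 else 1
    E=np.array(p["extrinsics"]); d=E[:3,:3].T@np.array([x*s,y*s,1.]); o=-E[:3,:3].T@E[:3,3]
    return o,d/np.linalg.norm(d)
def onz(p,xy,z):
    o,d=ray(p,xy); return o+d*(z-o[2])/d[2]
def tri(obs):
    A=np.zeros((3,3));b=np.zeros(3)
    for p,xy in obs:
        o,d=ray(p,xy);M=np.eye(3)-np.outer(d,d);A+=M;b+=M@o
    X=np.linalg.solve(A,b)
    return X
def proj(p,X):
    E=np.array(p["extrinsics"]);c=E[:3,:3]@X+E[:3,3];x,y=c[:2]/c[2];s=1+p["k1"]*(x*x+y*y)
    return np.array([p["fx"]*x*s+p["cx"],p["fy"]*y*s+p["cy"]])
def save(n,im): cv2.imwrite("pics/"+n,im[:,:,::-1])
E
cat > a.py <<'E'
from h import *
s=robot.read_state(); print({k:np.round(v,3) for k,v in s.items()}, robot.hold_point_z)
Z=dict(bar_hole=.085,bar_pivot=.085,drift_grip=.122,drift_tip=.013,bolt_head=.103,rack_drift=.085,rack_bolt=.085,cup_mid=.031,beaker_mid=.0425)
ims=[]
for c in ("scene","side"):
    p=cams.read_camera(c); ims.append(p["pixels"])
    E=np.array(p["extrinsics"]); print(c,"campos",np.round(-E[:3,:3].T@E[:3,3],3))
    for n,z in Z.items():
        print(c,n,[(np.round(d["xy"],1).tolist(),round(d["score"],2),np.round(onz(p,d["xy"],z)[:2],3).tolist()) for d in cams.pinpoint(p,n)[:4]])
    save(c+"1.png",p["pixels"])
E
python3 a.py
```

```text
{'t': np.float64(0.0), 'q': array([-1.34 ,  0.131,  1.489,  0.   ,  1.523, -0.085]), 'dq': array([ 0.001,  0.   , -0.001, -0.002,  0.   , -0.002]), 'joint_torque': array([-2.0000e-03, -5.5984e+01, -4.9176e+01,  7.7000e-02,  3.6000e-02,
       -0.0000e+00]), 'tool_pos': array([ 0.186, -0.57 ,  0.218]), 'orientation': array([-3.101, -0.494,  0.   ]), 'force': array([-0.262, -0.099, -0.225]), 'wrist_torque': array([ 0.042,  0.002, -0.003]), 'opening': np.float64(0.093)} 0.0188
scene campos [0.792 0.499 0.873]
scene bar_hole [([218.0, 127.2], 0.76, [0.532, -0.219])]
scene bar_pivot [([325.9, 278.1], 0.66, [0.509, 0.289]), ([180.1, 161.1], 0.56, [0.669, -0.154])]
scene drift_grip [([272.4, 311.7], 0.92, [0.652, 0.309]), ([364.7, 241.3], 0.65, [0.401, 0.268]), ([329.4, 270.8], 0.61, [0.507, 0.289])]
scene drift_tip [([349.6, 266.8], 0.94, [0.417, 0.272])]
scene bolt_head [([251.8, 271.4], 0.83, [0.646, 0.21]), ([287.9, 238.8], 0.63, [0.54, 0.178]), ([261.3, 214.1], 0.57, [0.562, 0.094])]
scene rack_drift [([325.0, 279.0], 0.81, [0.512, 0.29])]
scene rack_bolt [([295.1, 242.3], 0.63, [0.524
[... 278 characters left out ...]
161.6], 0.86, [0.662, -0.138])]
side drift_grip [([274.1, 295.9], 0.91, [0.512, 0.291]), ([339.4, 289.6], 0.9, [0.399, 0.28]), ([191.1, 307.4], 0.85, [0.65, 0.313])]
side drift_tip [([198.7, 341.5], 0.89, [0.649, 0.315]), ([331.6, 321.0], 0.74, [0.4, 0.274])]
side bolt_head [([203.5, 272.9], 0.96, [0.639, 0.226]), ([261.3, 258.5], 0.93, [0.533, 0.193]), ([252.8, 226.7], 0.68, [0.549, 0.109])]
side rack_drift [([274.1, 314.1], 0.77, [0.512, 0.303]), ([259.4, 258.2], 0.66, [0.536, 0.177]), ([287.5, 208.9], 0.55, [0.474, 0.038])]
side rack_bolt [([256.0, 260.6], 0.57, [0.543, 0.183])]
side cup_mid [([288.4, 208.6], 0.95, [0.466, -0.021])]
side beaker_mid [([209.6, 205.4], 0.6, [0.653, -0.022])]
```

View pics/scene1.png

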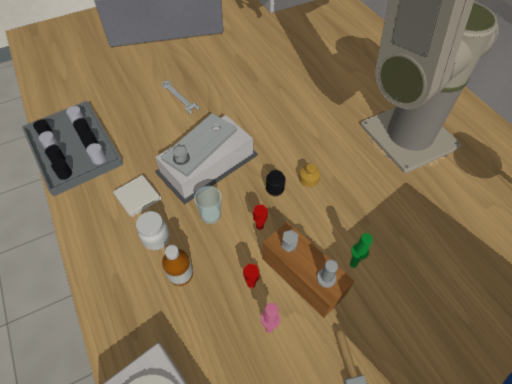

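View pics/side1.png

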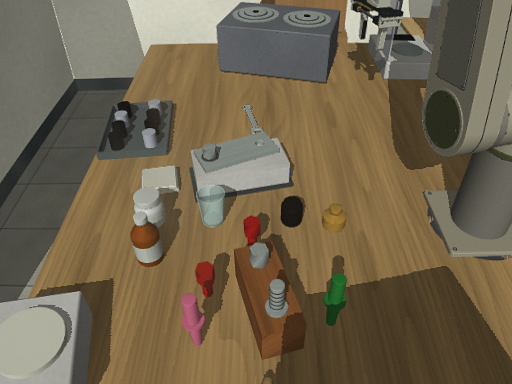

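The scene picture shows these candidates.

| Thing | Pixel | Colour / place | Choice |
|---|---|---|---|
| Drift | (329,271) | grey steel, in the rack | chosen |
| Drift | (364,245) | green | look-alike |
| Drift | (271,318) | pink | look-alike |
| Bolt | (289,239) | grey steel, in the rack | chosen |
| Bolt | (251,273) | red | look-alike |
| Bolt | (260,215) | red | look-alike |

The bar is on the white foot, with its hole near (217,127) and its pivot near (180,157). First I'll move above the bar for a wrist look on the way.

```bash
cat > go.py <<'E'
import sys
from h import *
# usage: go.py x y z [heading_deg of tool y, mod 180]
s=robot.read_state(); Rm=R.from_rotvec(s["orientation"]).as_matrix()
y=Rm[:,1]; hd=np.degrees(np.arctan2(y[1],y[0]))
print("tcp",np.round(s["tool_pos"],4),"hd",round(hd,2),"tilt",round(np.degrees(np.arccos(-Rm[2,2])),2),"F",np.round(s["force"],1),"op",round(float(s["opening"]),4),"t",s["t"],"q",np.round(s["q"],2))
a=[float(v) for v in sys.argv[1:]]
if len(a)>=3: print("offset cm",np.round(Rm.T@(np.array(a[:3])-s["tool_pos"])*100,2))
if len(a)>3:
    d=(a[3]-hd+90)%180-90; print("roll rad",round(-np.radians(d),4),"other",round(-np.radians(d-np.sign(d)*180),3))
E
python3 go.py 0.5 -0.2 0.35 117
```

```text
tcp [ 0.1863 -0.5703  0.2186] hd -71.91 tilt 0.0 F [-0.3  0.  -1. ] op 0.0933 t 1.0 q [-1.34  0.13  1.49 -0.    1.52 -0.09]
offset cm [ 41.31 -25.46 -13.14]
roll rad -0.1555 other 2.986
```

Emit:
{"api": "step_arm", "payload": {
  "deltas": [
    {"offset": [4.1,-2.5,-1.3]},
    {"offset": [4.1,-2.5,-1.3]},
    {"offset": [4.1,-2.5,-1.3]},
    {"offset": [4.1,-2.5,-1.3]},
    {"offset": [4.1,-2.5,-1.3]},
    {"offset": [4.1,-2.5,-1.3]},
    {"offset": [4.1,-2.5,-1.3]},
    {"offset": [4.1,-2.5,-1.3]},
    {"offset": [4.1,-2.5,-1.3]},
    {"offset": [4.1,-2.5,-1.3]},
    {"offset": [0,0,0]}
  ],
  "fingers": 6
}}

```text
schema error: expected keys offset, roll
```

```bash
python3 go.py 0.5 0.2 0.35 14; python3 - <<'E'
from h import *
p=cams.read_camera("wrist")
E=np.array(p["extrinsics"]); print("campos",np.round(-E[:3,:3].T@E[:3,3],3),np.round(E[:3,:3],2))
for n in ("bar_hole","bar_pivot"):
    print(n,[(np.round(d["xy"],1).tolist(),round(d["score"],2),np.round(onz(p,d["xy"],.085)[:2],4).tolist()) for d in cams.pinpoint(p,n)[:3]])
save("w1.png",cv2.resize(p["pixels"],(768,576)))
E
```

```text
tcp [ 0.1863 -0.5703  0.2186] hd -71.91 tilt 0.0 F [-0.3  0.  -1. ] op 0.0933 t 1.0 q [-1.34  0.13  1.49 -0.    1.52 -0.09]
offset cm [ 53.74 -63.48 -13.14]
roll rad -1.4994 other 1.642
campos [ 0.253 -0.549  0.385] [[ 0.31 -0.95 -0.  ]
 [-0.92 -0.3   0.26]
 [-0.24 -0.08 -0.97]]
bar_hole []
bar_pivot []
```

View pics/w1.png

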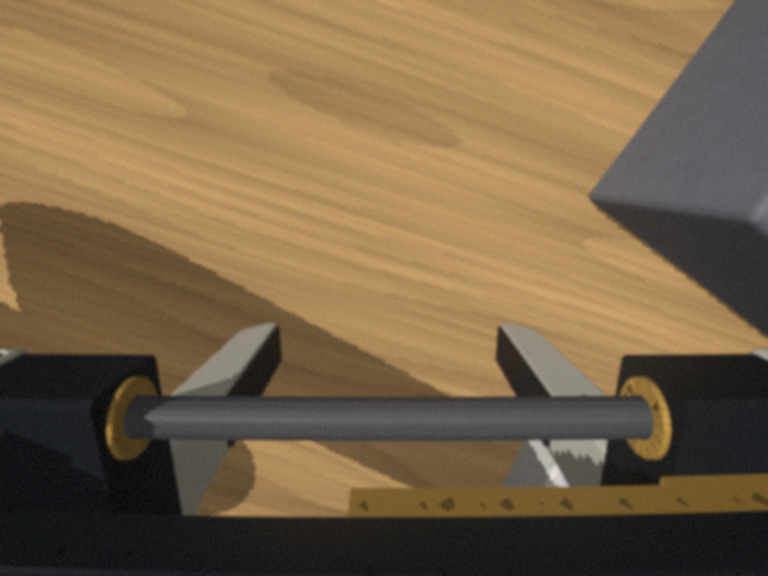

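The move was refused because "roll" is required in every row. The wrist picture shows only the table, the fingers and a grey box at (700,150). I'll repeat the move with roll.

Emit:
{"api": "step_arm", "payload": {
  "deltas": [
    {"offset": [4.1,-2.5,-1.3],"roll": 0},
    {"offset": [4.1,-2.5,-1.3],"roll": 0},
    {"offset": [4.1,-2.5,-1.3],"roll": 0},
    {"offset": [4.1,-2.5,-1.3],"roll": 0},
    {"offset": [4.1,-2.5,-1.3],"roll": 0},
    {"offset": [4.1,-2.5,-1.3],"roll": 0},
    {"offset": [4.1,-2.5,-1.3],"roll": 0},
    {"offset": [4.1,-2.5,-1.3],"roll": 0},
    {"offset": [4.1,-2.5,-1.3],"roll": 0},
    {"offset": [4.1,-2.5,-1.3],"roll": 0},
    {"offset": [0,0,0],"roll": 0}
  ],
  "fingers": 6
}}

```text
t: 2.52
tool_pos: [0.5004, -0.203, 0.3498]
orientation: [3.101, 0.501, 0.003]
force: [-0.3, 0.1, -0.2]
opening: 0.0599
```

```bash
python3 go.py 0.46 0.22 0.34 14; python3 - <<'E'
from h import *
p=cams.read_camera("wrist")
for n in ("bar_hole","bar_pivot"):
    print(n,[(np.round(d["xy"],1).tolist(),round(d["score"],2),np.round(onz(p,d["xy"],.085)[:2],4).tolist()) for d in cams.pinpoint(p,n)[:3]])
save("w2.png",cv2.resize(p["pixels"],(768,576)))
import pickle; pickle.dump(p,open("w2.pkl","wb"))
E
```

```text
tcp [ 0.5004 -0.203   0.3498] hd -71.65 tilt 0.12 F [-0.3  0.1 -0.2] op 0.0599 t 2.525 q [-0.48 -0.05  1.44  0.    1.75  0.77]
offset cm [  9.48 -41.42   0.96]
roll rad -1.4949 other 1.647
bar_hole [([278.6, 145.6], 0.83, [0.5334, -0.225])]
bar_pivot [([265.4, 47.6], 0.63, [0.6595, -0.1609])]
```

View pics/w2.png

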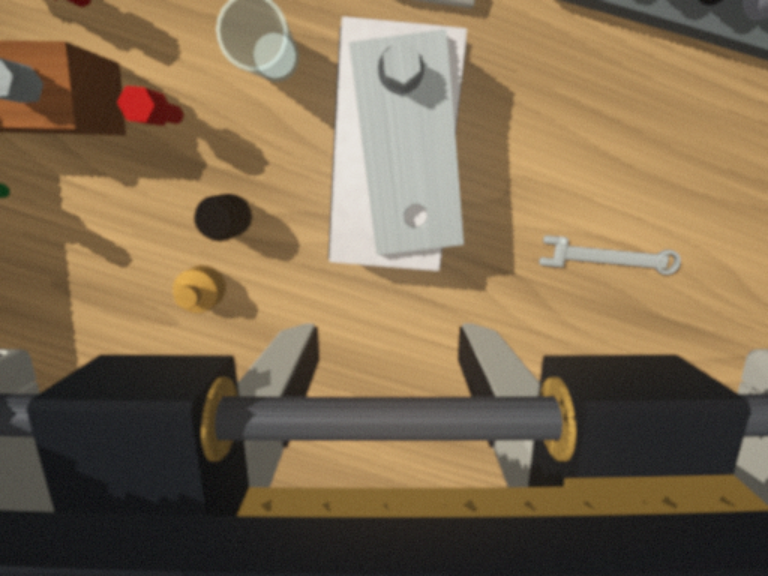

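```bash
python3 - <<'E'
from h import *
import pickle
p=pickle.load(open("w2.pkl","rb"))
f=lambda x,y,z: onz(p,(x/1.5,y/1.5),z)[:2]
A,B,C,D=[f(*q,.072) for q in((342,17),(466,29),(440,269),(330,261))]
print("foot",np.round([A,B,C,D],4))
ang=lambda a,b: round(np.degrees(np.arctan2(*(a-b)[::-1])),1)
print("foot ang left",ang(A,D),"right",ang(B,C),"end->",ang(B,A)+90,ang(C,D)+90, "len",np.linalg.norm(A-D),np.linalg.norm(A-B))
a,b,c,d=[f(*q,.085) for q in((351,42),(444,31),(463,243),(379,256))]
print("bar",np.round([a,b,c,d],4),ang(a,d),ang(b,c),np.linalg.norm(a-d),np.linalg.norm(a-b))
print("barctr",(a+b+c+d)/4, "hole",f(416,216,.085),"head top",f(401,64,.114),"base",f(402,73,.085))
# refine edges on crop
save("c1.png",cv2.resize(p["pixels"][0:190,200:330],(547,800)) [:600])
E
```

```text
foot [[ 0.6913 -0.0939]
 [ 0.719  -0.2103]
 [ 0.488  -0.2676]
 [ 0.4587 -0.1506]]
foot ang left 13.7 right 13.9 end-> 13.400000000000006 14.0 len 0.23939357615671492 0.11963136543762423
bar [[ 0.6699 -0.1107]
 [ 0.7063 -0.1905]
 [ 0.5241 -0.2784]
 [ 0.4833 -0.1991]] 25.3 25.8 0.20649062140865518 0.08770175824043225
barctr [ 0.59590512 -0.19466492] hole [ 0.53514992 -0.22232512] head top [ 0.65981271 -0.1627849 ] base [ 0.65928569 -0.16492261]
```

The bar lies at 25.5° and the foot at 13.8°, so the misalignment is about 28 mm and the foot hole should be near (0.524,-0.197). Wrist picture: hole at (416,216), pivot head at (402,66), beaker at (255,40), cup at (222,217). Next I move to the rack.

```bash
python3 go.py 0.555 0.13 0.32 14
```

```text
tcp [ 0.498  -0.2058  0.3482] hd -71.91 tilt 0.05 F [ 0.1 -0.3 -0.1] op 0.0597 t 2.675 q [-0.49 -0.05  1.44 -0.    1.75  0.77]
offset cm [ 15.85 -30.15   2.81]
roll rad -1.4994 other 1.642
```

Emit:
{"api": "step_arm", "payload": {
  "deltas": [
    {"offset": [2.6,-5.0,0.5],"roll": 0},
    {"offset": [2.6,-5.0,0.5],"roll": 0},
    {"offset": [2.6,-5.0,0.5],"roll": 0},
    {"offset": [2.6,-5.0,0.5],"roll": 0},
    {"offset": [2.6,-5.0,0.5],"roll": 0},
    {"offset": [2.6,-5.0,0.5],"roll": 0}
  ]
}}

```text
t: 3.42
tool_pos: [0.5535, 0.1282, 0.3181]
orientation: [3.103, 0.49, -0.001]
force: [1.0, 0.4, -0.4]
opening: 0.0601
```

Emit:
{"api": "step_arm", "payload": {
  "deltas": [
    {"offset": [0,0,0],"roll": -0.18},
    {"offset": [0,0,0],"roll": -0.18},
    {"offset": [0,0,0],"roll": -0.18},
    {"offset": [0,0,0],"roll": -0.18},
    {"offset": [0,0,0],"roll": -0.18},
    {"offset": [0,0,0],"roll": -0.18},
    {"offset": [0,0,0],"roll": -0.18},
    {"offset": [0,0,0],"roll": -0.18},
    {"offset": [0,0,0],"roll": -0.06},
    {"offset": [0,0,0],"roll": 0}
  ]
}}

```text
t: 4.68
tool_pos: [0.5535, 0.1267, 0.3182]
orientation: [-1.936, -2.473, 0.001]
force: [-0.6, 0.0, -0.1]
opening: 0.0599
```

```bash
python3 - <<'E'
from h import *
import pickle
p=cams.read_camera("wrist")
Z=dict(drift_grip=.122,bolt_head=.103,rack_drift=.085,rack_bolt=.085)
for n,z in Z.items():
    print(n,[(np.round(d["xy"],1).tolist(),round(d["score"],2),np.round(onz(p,d["xy"],z)[:2],4).tolist()) for d in cams.pinpoint(p,n)[:3]])
save("w3.png",cv2.resize(p["pixels"],(768,576)))
pickle.dump(p,open("w3.pkl","wb"))
E
python3 go.py 0.508 0.289 0.2 14
```

```text
drift_grip [([164.4, 29.7], 0.94, [0.4036, 0.2641]), ([370.6, 49.0], 0.85, [0.6489, 0.3029]), ([255.6, 31.9], 0.78, [0.5097, 0.2871])]
bolt_head [([329.6, 127.6], 0.97, [0.6332, 0.2017]), ([259.7, 124.6], 0.73, [0.5406, 0.1828]), ([254.0, 195.6], 0.64, [0.5565, 0.0843])]
rack_drift [([251.7, 37.8], 0.83, [0.5037, 0.2883]), ([257.2, 124.5], 0.56, [0.5373, 0.1815])]
rack_bolt [([252.0, 124.8], 0.86, [0.5303, 0.1794]), ([186.5, 222.7], 0.4, [0.4664, 0.0115])]
tcp [0.5536 0.1279 0.3186] hd 13.96 tilt 0.01 F [-0.  -0.   0.3] op 0.06 t 4.925 q [ 0.14  0.02  1.42 -0.    1.7  -0.11]
offset cm [16.74 -0.53 11.86]
roll rad -0.0007 other 3.141
```

View pics/w3.png

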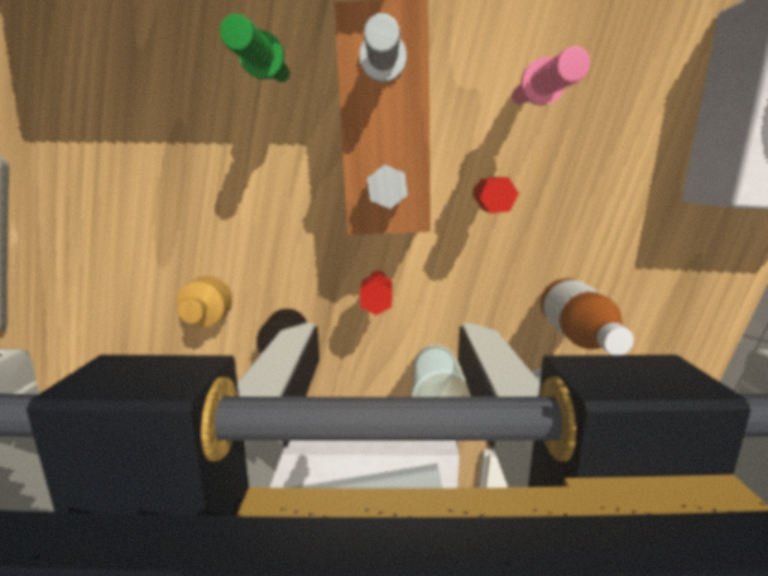

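The close view confirms the chosen steel drift, with its handle top at (382,28) and collar at (383,62), and the steel hex bolt at (387,187), both in the rack. Green (245,40), pink (570,65) and red (497,194) and (376,293) are look-alikes. I'll refine with this picture.

```bash
python3 - <<'E'
from h import *
import pickle
p=pickle.load(open("w3.pkl","rb"))
im=cv2.cvtColor(cv2.resize(p["pixels"],None,fx=4,fy=4,interpolation=cv2.INTER_CUBIC),cv2.COLOR_RGB2HSV)
m=((im[...,1]<45)&(im[...,2]>150)).astype(np.uint8)
n,l,st,ce=cv2.connectedComponentsWithStats(m)
for i in range(1,n):
    x,y,w,h,a=st[i]
    if a>1000 and 850<ce[i][0]<1150 and ce[i][1]<620:
        c=ce[i]/4-.375/1; print(st[i].tolist(),np.round(c,1),"z.153",onz(p,c,.153)[:2],"z.121",onz(p,c,.121)[:2])
        if ce[i][1]>400:
            k=max(cv2.findContours((l==i).astype(np.uint8),0,2)[0],key=cv2.contourArea)
            P=np.array([onz(p,q[0]/4-.375,.121)[:2] for q in k])
            c0=P.mean(0);d=P-c0;th=np.arctan2(d[:,1],d[:,0]);r=np.hypot(*d.T)
            # 6-fold phase of radius (corners)
            ph=np.angle((r*np.exp(6j*th)).sum())/6; print("corner dir deg mod60",np.degrees(ph),"center",c0,"r",r.min(),r.max(), cv2.minAreaRect((P*1000).astype(np.float32)))
print("collar",onz(p,(383/1.5,62/1.5),.091))
E
```

```text
[973, 36, 92, 98, 7024] [254.1  20.8] z.153 [0.50776556 0.28959193] z.121 [0.50506321 0.29866727]
[1033, 105, 49, 106, 2038] [265.6  40.7] z.153 [0.52456293 0.27335135] z.121 [0.52348033 0.28086064]
[981, 443, 104, 112, 8586] [257.7 124.2] z.153 [0.53758343 0.18438898] z.121 [0.53775638 0.18331977]
corner dir deg mod60 -11.756793863819636 center [0.53817497 0.18384896] r 0.014745646229970958 0.018523481912574472 ((537.7619018554688, 183.1634521484375), (31.824804306030273, 35.02238082885742), 81.33531951904297)
collar [0.50975019 0.28395993 0.091     ]
```

Emit:
{"api": "step_arm", "payload": {
  "deltas": [
    {"offset": [5.5,-0.2,2.5],"roll": 0},
    {"offset": [5.5,-0.2,2.5],"roll": 0},
    {"offset": [5.6,-0.1,2.5],"roll": 0},
    {"offset": [0,0,2],"roll": 0},
    {"offset": [0,0,1],"roll": 0},
    {"offset": [0,0,0],"roll": 0}
  ]
}}

```text
t: 5.68
tool_pos: [0.5086, 0.2867, 0.2131]
orientation: [-1.935, -2.474, 0.002]
force: [-0.2, -0.9, 0.5]
opening: 0.06
```

```bash
python3 - <<'E'
from h import *
Z=dict(drift_grip=.122)
obs={}
for c in ("scene","side","wrist"):
    p=cams.read_camera(c)
    L=cams.pinpoint(p,"drift_grip")
    print(c,[(np.round(d["xy"],1).tolist(),round(d["score"],2),np.round(onz(p,d["xy"],.122)[:2],4).tolist()) for d in L[:3]])
E
python3 go.py 0.508 0.289 0.097 14
```

```text
scene [([361.9, 241.6], 0.85, [0.4071, 0.2654]), ([274.2, 311.1], 0.8, [0.6485, 0.31]), ([328.2, 270.2], 0.55, [0.5084, 0.287])]
side [([191.6, 305.6], 0.9, [0.6497, 0.3097]), ([339.8, 289.4], 0.82, [0.3985, 0.28]), ([274.8, 296.1], 0.58, [0.5106, 0.2918])]
wrist [([257.5, 189.8], 0.82, [0.5081, 0.2872]), ([150.1, 181.0], 0.68, [0.4053, 0.2709]), ([395.6, 198.1], 0.58, [0.6426, 0.3116])]
tcp [0.5092 0.2877 0.2147] hd 13.98 tilt 0.09 F [0.2 0.5 0.2] op 0.0602 t 5.975 q [ 0.43  0.09  1.54 -0.    1.51  0.18]
offset cm [ 0.15 -0.1  11.77]
roll rad -0.0004 other 3.141
```

Consistent at (0.508, 0.287). I descend and grasp.

Emit:
{"api": "step_arm", "payload": {
  "deltas": [
    {"offset": [0,-0.1,4],"roll": 0},
    {"offset": [0,0,4],"roll": 0},
    {"offset": [0,0,2.5],"roll": 0},
    {"offset": [0,0,1.1],"roll": 0},
    {"offset": [0,0,0],"roll": 0}
  ]
}}

```text
t: 6.6
tool_pos: [0.5075, 0.2877, 0.0976]
orientation: [-1.933, -2.476, 0.001]
force: [0.2, -0.3, -0.8]
opening: 0.06
```

Emit:
{"api": "step_arm", "payload": {
  "deltas": [
    {"offset": [0,0,0],"roll": 0},
    {"offset": [0,0,0],"roll": 0},
    {"offset": [0,0,0],"roll": 0},
    {"offset": [0,0,0],"roll": 0},
    {"offset": [0,0,0],"roll": 0}
  ],
  "fingers": 2,
  "grip_force": 55
}}

```text
t: 7.22
tool_pos: [0.5079, 0.288, 0.0981]
orientation: [1.933, 2.476, 0.001]
force: [0.6, 1.2, 2.7]
opening: 0.0255
```

```bash
python3 go.py 0.508 0.289 0.24 14
```

```text
tcp [0.5079 0.288  0.0981] hd 14.04 tilt 0.06 F [0.6 1.2 2.7] op 0.0255 t 7.225 q [0.43 0.17 1.66 0.   1.3  0.18]
offset cm [  0.09   0.05 -14.19]
roll rad 0.0006 other -3.141
```

Emit:
{"api": "step_arm", "payload": {
  "deltas": [
    {"offset": [0,0,-2],"roll": 0},
    {"offset": [0,0,-5],"roll": 0},
    {"offset": [0,0,-5],"roll": 0},
    {"offset": [0,0,-3.2],"roll": 0},
    {"offset": [0,0,0],"roll": 0}
  ]
}}

```text
t: 7.85
tool_pos: [0.5088, 0.2885, 0.2533]
orientation: [1.932, 2.474, 0.008]
force: [-0.6, -0.8, -4.1]
opening: 0.0255
```

```bash
python3 go.py 0.534 -0.2235 0.20 14
```

```text
tcp [0.5088 0.2885 0.2533] hd 14.04 tilt 0.32 F [-0.6 -0.8 -4.1] op 0.0255 t 7.85 q [0.43 0.07 1.49 0.   1.58 0.18]
offset cm [-50.29 -10.     5.22]
roll rad 0.0007 other -3.141
```

Emit:
{"api": "step_arm", "payload": {
  "deltas": [
    {"offset": [-2.5,-0.5,0],"roll": 0},
    {"offset": [-5,-1,0],"roll": 0},
    {"offset": [-5,-1,0],"roll": 0},
    {"offset": [-5,-1,0],"roll": 0},
    {"offset": [-5,-1,0],"roll": 0},
    {"offset": [-5,-1,0],"roll": 0},
    {"offset": [-5,-1,0],"roll": 0},
    {"offset": [-5,-1,0.3],"roll": 0},
    {"offset": [-5,-1,1],"roll": 0},
    {"offset": [-5,-1,1.5],"roll": 0},
    {"offset": [-2.5,-0.5,1.5],"roll": 0},
    {"offset": [-0.3,0,0.9],"roll": 0}
  ]
}}

```text
t: 9.35
tool_pos: [0.5304, -0.2252, 0.1937]
orientation: [-1.933, -2.469, 0.002]
force: [0.1, 1.6, -3.6]
opening: 0.0257
```

Emit:
{"api": "step_arm", "payload": {
  "deltas": [
    {"offset": [0,0,0],"roll": 0},
    {"offset": [0,0,0],"roll": 0}
  ]
}}

```text
t: 9.6
tool_pos: [0.5326, -0.2232, 0.1977]
orientation: [-1.932, -2.477, -0.0]
force: [0.6, 0.2, -3.7]
opening: 0.0253
```

```bash
python3 go.py 0.534 -0.2235 0.18 14;  python3 - <<'E'
from h import *
s=robot.read_state(); t=s["tool_pos"]; print(t)
ims=[]
obs=dict(drift_tip=[],drift_grip=[],bar_hole=[])
for c in ("scene","side"):
    p=cams.read_camera(c); 
    tip=proj(p,t+[0,0,-.085]); grip=proj(p,t+[0,0,.024]); print(c,"pred tip",tip,"grip",grip)
    for n in obs:
        L=[d for d in cams.pinpoint(p,n) if np.hypot(*(np.array(d["xy"])-tip))<80]
        print(c,n,[(np.round(d["xy"],1).tolist(),round(d["score"],2)) for d in L[:3]])
        if L: obs[n].append((p,L[0]["xy"]))
    u,v=tip.astype(int); ims.append(cv2.resize(p["pixels"][v-65:v+35,u-50:u+50],(400,400),interpolation=cv2.INTER_CUBIC))
    cv2.circle(ims[-1],tuple(((tip-[u-50,v-65])*4).astype(int)),2,(255,0,0),-1)
for n,o in obs.items():
    if len(o)==2: print(n,tri(o))
save("c2.png",np.hstack(ims))
E
```

```text
tcp [ 0.5326 -0.2232  0.1977] hd 14.11 tilt 0.03 F [ 0.6  0.2 -3.7] op 0.0253 t 9.6 q [-0.49  0.08  1.58  0.    1.48 -0.73]
offset cm [-0.06  0.13  1.77]
roll rad 0.0019 other -3.14
[ 0.53259795 -0.22319187  0.19765333]
scene pred tip [216.25977057 119.12985404] grip [212.87912876  87.72916864]
scene drift_tip [([214.3, 121.4], 0.72)]
scene drift_grip [([213.6, 87.4], 0.55)]
scene bar_hole [([213.6, 128.7], 0.81)]
side pred tip [259.85985887 133.14005424] grip [259.55987016  95.79498804]
side drift_tip [([261.2, 135.3], 0.63)]
side drift_grip [([260.9, 97.7], 0.59)]
side bar_hole [([261.0, 144.1], 0.74)]
drift_tip [ 0.5311963  -0.24026117  0.09199489]
drift_grip [ 0.52835563 -0.2314993   0.21308031]
bar_hole [ 0.53250321 -0.24822583  0.05722825]
```

View pics/c2.png

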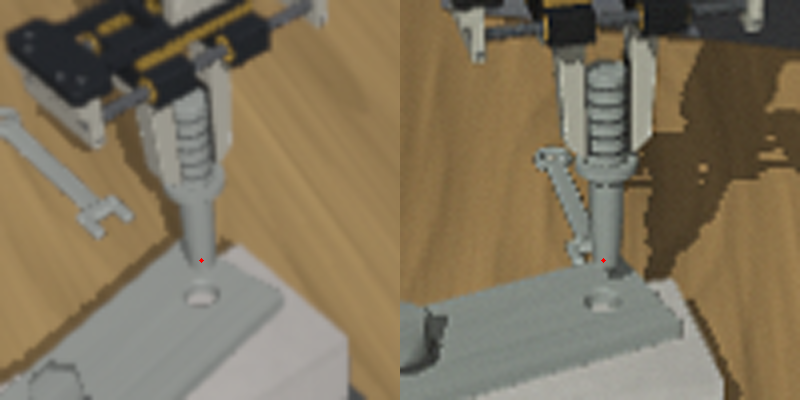

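```bash
python3 - <<'E'
from h import *
t=robot.read_state()["tool_pos"]; print(t)
for c,h in (("scene",(216.2,127.5)),("side",(259.8,143.7))):
    p=cams.read_camera(c); print(c,onz(p,h,.085)[:2],"drift axis at bar top px",proj(p,np.array([t[0],t[1],.085])),h)
E
```

```text
[ 0.53264698 -0.22421824  0.19798833]
scene [ 0.53656181 -0.21999214] drift axis at bar top px [216.86295117 126.04328903] (216.2, 127.5)
side [ 0.53299906 -0.21476542] drift axis at bar top px [259.90928371 141.68511214] (259.8, 143.7)
```

Emit:
{"api": "step_arm", "payload": {
  "deltas": [
    {"offset": [0.2,0.15,1],"roll": 0},
    {"offset": [0,0,1],"roll": 0},
    {"offset": [0,0,0.5],"roll": 0},
    {"offset": [0,0,0.4],"roll": 0},
    {"offset": [0,0,0.3],"roll": 0},
    {"offset": [0,0,0],"roll": 0}
  ]
}}

```text
t: 10.85
tool_pos: [0.5334, -0.2221, 0.1655]
orientation: [-1.933, -2.476, 0.0]
force: [-0.3, 0.0, -2.3]
opening: 0.0254
```

Emit:
{"api": "step_arm", "payload": {
  "deltas": [
    {"offset": [0,0,0.25],"roll": 0},
    {"offset": [0,0,0.2],"roll": 0},
    {"offset": [0,0,0],"roll": 0}
  ]
}}

```text
t: 11.22
tool_pos: [0.5334, -0.2221, 0.161]
orientation: [-1.933, -2.476, 0.0]
force: [0.3, -0.8, -3.8]
opening: 0.0255
```

```bash
python3 go.py 0.5235 -0.1965 0.161 14
```

```text
tcp [ 0.5334 -0.2221  0.161 ] hd 14.03 tilt 0.0 F [ 0.3 -0.8 -3.8] op 0.0255 t 11.225 q [-0.48  0.1   1.62  0.    1.42 -0.73]
offset cm [ 2.72 -0.34  0.  ]
roll rad 0.0006 other -3.141
```

Emit:
{"api": "step_arm", "payload": {
  "deltas": [
    {"offset": [0.4,-0.08,0],"roll": 0},
    {"offset": [0.4,-0.08,0],"roll": 0},
    {"offset": [0.4,-0.06,0],"roll": 0},
    {"offset": [0.4,-0.04,0],"roll": 0},
    {"offset": [0.4,-0.03,0],"roll": 0},
    {"offset": [0.4,-0.03,0],"roll": 0},
    {"offset": [0.3,-0.02,0],"roll": 0},
    {"offset": [0,0,0],"roll": 0}
  ]
}}

```text
t: 12.22
tool_pos: [0.5249, -0.1967, 0.1621]
orientation: [1.931, 2.474, 0.002]
force: [5.6, -2.1, -4.3]
opening: 0.0252
```

Emit:
{"api": "step_arm", "payload": {
  "deltas": [
    {"offset": [0,0,0.3],"roll": 0},
    {"offset": [0,0,0.3],"roll": 0},
    {"offset": [0,0,0],"roll": 0}
  ]
}}

```text
t: 12.6
tool_pos: [0.5246, -0.1971, 0.1559]
orientation: [1.932, 2.474, 0.001]
force: [6.0, -3.2, -1.5]
opening: 0.0256
```

```bash
python3 go.py 0.5235 -0.1965 0.161 14
```

```text
tcp [ 0.5246 -0.1971  0.1559] hd 14.03 tilt 0.16 F [ 6.  -3.2 -1.5] op 0.0256 t 12.6 q [-0.45  0.06  1.68  0.    1.4  -0.7 ]
offset cm [ 0.09 -0.09 -0.51]
roll rad 0.0006 other -3.141
```

Emit:
{"api": "step_arm", "payload": {
  "deltas": [
    {"offset": [0,0.15,0],"roll": 0},
    {"offset": [0,0,0.3],"roll": 0},
    {"offset": [0,0,0.3],"roll": 0},
    {"offset": [0,0,0],"roll": 0}
  ]
}}

```text
t: 13.1
tool_pos: [0.5252, -0.1963, 0.1488]
orientation: [1.933, 2.476, 0.001]
force: [3.6, -3.9, -2.7]
opening: 0.025
```

Emit:
{"api": "step_arm", "payload": {
  "deltas": [
    {"offset": [0,0,0.4],"roll": 0},
    {"offset": [0,0,0.4],"roll": 0},
    {"offset": [0,0,0.4],"roll": 0},
    {"offset": [0,0,0.4],"roll": 0},
    {"offset": [0,0,0],"roll": 0}
  ]
}}

```text
t: 13.72
tool_pos: [0.5255, -0.1962, 0.1327]
orientation: [1.933, 2.476, 0.001]
force: [6.4, -2.3, -2.7]
opening: 0.0251
```

Emit:
{"api": "step_arm", "payload": {
  "deltas": [
    {"offset": [-0.02,0.08,0.4],"roll": 0},
    {"offset": [0,0,0.4],"roll": 0},
    {"offset": [0,0,0.4],"roll": 0},
    {"offset": [0,0,0],"roll": 0}
  ]
}}

```text
t: 14.22
tool_pos: [0.5258, -0.1961, 0.1203]
orientation: [-1.933, -2.476, -0.0]
force: [5.2, -3.2, -2.7]
opening: 0.0253
```

Emit:
{"api": "step_arm", "payload": {
  "deltas": [
    {"offset": [0,0.06,0.4],"roll": 0},
    {"offset": [0,0,0.4],"roll": 0},
    {"offset": [0,0,0.4],"roll": 0},
    {"offset": [0,0,0],"roll": 0}
  ]
}}

```text
t: 14.72
tool_pos: [0.526, -0.196, 0.1081]
orientation: [-1.933, -2.475, 0.0]
force: [4.4, -3.2, -7.0]
opening: 0.0252
```

Emit:
{"api": "step_arm", "payload": {
  "deltas": [
    {"offset": [0,0.04,0.4],"roll": 0},
    {"offset": [0,0,0.4],"roll": 0},
    {"offset": [0,0,0.25],"roll": 0},
    {"offset": [0,0,0],"roll": 0},
    {"offset": [0,0,0],"roll": 0}
  ]
}}

```text
t: 15.35
tool_pos: [0.5264, -0.196, 0.0981]
orientation: [-1.933, -2.475, 0.0]
force: [-0.8, -2.3, -4.6]
opening: 0.0256
```

```bash
python3 go.py 0.5235 -0.1965 0.161 14;  python3 - <<'E'
from h import *
t=robot.read_state()["tool_pos"]
ims=[]
for c in ("scene","side"):
    p=cams.read_camera(c); u,v=proj(p,t).astype(int)
    ims.append(cv2.resize(p["pixels"][v-50:v+50,u-50:u+50],(400,400),interpolation=cv2.INTER_CUBIC))
save("c3.png",np.hstack(ims))
E
```

```text
tcp [ 0.5264 -0.196   0.0981] hd 14.04 tilt 0.06 F [-0.8 -2.3 -4.6] op 0.0256 t 15.35 q [-0.45  0.12  1.73 -0.    1.3  -0.69]
offset cm [ 0.02 -0.3  -6.29]
roll rad 0.0006 other -3.141
```

View pics/c3.png

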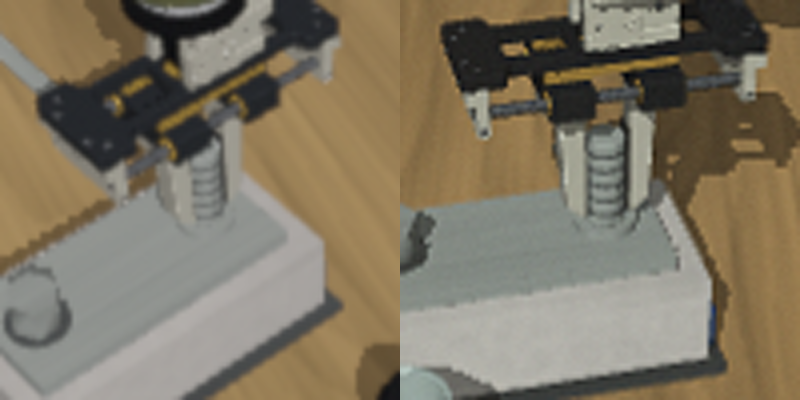

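The drift sits in the bar at (205,215) and (610,225) in the two crops, and the bar edges now run parallel to the foot. I press slightly until contact is felt and dwell.

Emit:
{"api": "step_arm", "payload": {
  "deltas": [
    {"offset": [0,0,0.1],"roll": 0},
    {"offset": [0,0,0.1],"roll": 0},
    {"offset": [0,0,0],"roll": 0},
    {"offset": [0,0,0],"roll": 0}
  ]
}}

```text
t: 15.95
tool_pos: [0.5265, -0.196, 0.098]
orientation: [-1.933, -2.476, 0.001]
force: [-8.2, 1.1, 9.8]
opening: 0.0253
```

Seated, with contact force up about 13 N. I withdraw straight up.

Emit:
{"api": "step_arm", "payload": {
  "deltas": [
    {"offset": [0,0,-0.3],"roll": 0},
    {"offset": [0,0,-1],"roll": 0},
    {"offset": [0,0,-1.5],"roll": 0},
    {"offset": [0,0,-2],"roll": 0},
    {"offset": [0,0,-2],"roll": 0},
    {"offset": [0,0,-2],"roll": 0},
    {"offset": [0,0,-3],"roll": 0},
    {"offset": [0,0,-3.5],"roll": 0},
    {"offset": [0,0,0],"roll": 0}
  ]
}}

```text
t: 17.08
tool_pos: [0.5288, -0.1969, 0.2541]
orientation: [1.929, 2.471, 0.003]
force: [-0.1, -0.7, -3.5]
opening: 0.0254
```

```bash
python3 go.py 0.508 0.288 0.25 14
```

```text
tcp [ 0.5288 -0.1969  0.2541] hd 14.05 tilt 0.42 F [-0.1 -0.7 -3.5] op 0.0254 t 17.075 q [-0.45  0.01  1.55  0.    1.57 -0.69]
offset cm [47.55  9.75  0.25]
roll rad 0.0008 other -3.141
```

Emit:
{"api": "step_arm", "payload": {
  "deltas": [
    {"offset": [2.5,0.5,0],"roll": 0},
    {"offset": [5,1,0],"roll": 0},
    {"offset": [5,1,0],"roll": 0},
    {"offset": [5,1,0],"roll": 0},
    {"offset": [5,1,0],"roll": 0},
    {"offset": [5,1,0],"roll": 0},
    {"offset": [5,1,0],"roll": 0},
    {"offset": [5,1,0],"roll": 0},
    {"offset": [5,1,0],"roll": 0},
    {"offset": [3.5,0.9,0],"roll": 0},
    {"offset": [1.5,0.3,2],"roll": 0},
    {"offset": [0,0,2],"roll": 0}
  ]
}}

```text
t: 18.58
tool_pos: [0.5048, 0.2883, 0.2067]
orientation: [-1.931, -2.477, 0.004]
force: [0.2, -1.0, -4.5]
opening: 0.0254
```

Emit:
{"api": "step_arm", "payload": {
  "deltas": [
    {"offset": [0,0,0],"roll": 0},
    {"offset": [0,0,0],"roll": 0}
  ]
}}

```text
t: 18.82
tool_pos: [0.5059, 0.2869, 0.2094]
orientation: [-1.935, -2.475, 0.001]
force: [0.7, 0.2, -2.4]
opening: 0.0256
```

```bash
python3 go.py 0.508 0.288 0.0985 14
```

```text
tcp [0.5059 0.2869 0.2094] hd 13.95 tilt 0.04 F [ 0.7  0.2 -2.4] op 0.0256 t 18.825 q [ 0.43  0.09  1.55 -0.    1.5   0.18]
offset cm [ 0.06  0.24 11.09]
roll rad -0.0009 other 3.141
```

Emit:
{"api": "step_arm", "payload": {
  "deltas": [
    {"offset": [0.06,0.24,1.5],"roll": 0},
    {"offset": [0,0,1.5],"roll": 0},
    {"offset": [0,0,1],"roll": 0},
    {"offset": [0,0,1],"roll": 0},
    {"offset": [0,0,1.5],"roll": 0},
    {"offset": [0,0,1.5],"roll": 0},
    {"offset": [0,0,1.5],"roll": 0},
    {"offset": [0,0,1],"roll": 0},
    {"offset": [0,0,0.4],"roll": 0},
    {"offset": [0,0,0],"roll": 0}
  ]
}}

```text
t: 20.08
tool_pos: [0.5079, 0.2894, 0.1006]
orientation: [-1.933, -2.476, 0.0]
force: [-0.3, 1.0, -3.2]
opening: 0.0254
```

Emit:
{"api": "step_arm", "payload": {
  "deltas": [
    {"offset": [0,0,0.2],"roll": 0},
    {"offset": [0,0,0.1],"roll": 0},
    {"offset": [0,0,0],"roll": 0}
  ]
}}

```text
t: 20.45
tool_pos: [0.5082, 0.2895, 0.0981]
orientation: [1.933, 2.476, 0.001]
force: [-0.7, 0.5, -1.4]
opening: 0.0254
```

Emit:
{"api": "step_arm", "payload": {
  "deltas": [
    {"offset": [0,0,0],"roll": 0},
    {"offset": [0,0,0],"roll": 0},
    {"offset": [0,0,0],"roll": 0},
    {"offset": [0,0,0],"roll": 0}
  ],
  "fingers": 6,
  "grip_force": 55
}}

```text
t: 20.95
tool_pos: [0.508, 0.2894, 0.0977]
orientation: [1.933, 2.476, 0.0]
force: [0.1, -0.4, -0.1]
opening: 0.0583
```

Emit:
{"api": "step_arm", "payload": {
  "deltas": [
    {"offset": [0,0,-2],"roll": 0},
    {"offset": [0,0,-4],"roll": 0},
    {"offset": [0,0,-5],"roll": 0},
    {"offset": [-4,0,-1],"roll": -0.09},
    {"offset": [-5,0,0],"roll": 0},
    {"offset": [-5,0,0],"roll": 0},
    {"offset": [0,0,0],"roll": 0},
    {"offset": [0,0,0],"roll": 0}
  ]
}}

```text
t: 21.95
tool_pos: [0.5507, 0.1564, 0.2188]
orientation: [1.821, 2.56, 0.002]
force: [-0.7, 1.0, -0.6]
opening: 0.06
```

```bash
python3 go.py 0.5375 0.1835 0.0925 18.5; python3 - <<'E'
from h import *
p=cams.read_camera("wrist")
for n,z in dict(drift_grip=.122,bolt_head=.103,rack_drift=.085,rack_bolt=.085).items():
    print(n,[(np.round(d["xy"],1).tolist(),round(d["score"],2),np.round(onz(p,d["xy"],z)[:2],4).tolist()) for d in cams.pinpoint(p,n)[:3]])
im=cv2.cvtColor(cv2.resize(p["pixels"],None,fx=4,fy=4,interpolation=cv2.INTER_CUBIC),cv2.COLOR_RGB2HSV)
m=((im[...,1]<45)&(im[...,2]>150)).astype(np.uint8)
n,l,st,ce=cv2.connectedComponentsWithStats(m)
for i in range(1,n):
    x,y,w,h,a=st[i]
    if 3000<a<30000 and 850<ce[i][0]<1250 and ce[i][1]<850:
        k=max(cv2.findContours((l==i).astype(np.uint8),0,2)[0],key=cv2.contourArea)
        P=np.array([onz(p,q[0]/4-.375,.121)[:2] for q in k])
        print(st[i].tolist(),"z.121",P.mean(0),cv2.minAreaRect((P*1000).astype(np.float32)),"z.153",onz(p,ce[i]/4-.375,.153)[:2])
save("w4.png",cv2.resize(p["pixels"],(768,576)))
E
```

```text
tcp [0.5507 0.1564 0.2188] hd 19.15 tilt 0.07 F [-0.7  1.  -0.6] op 0.06 t 21.95 q [ 0.19  0.05  1.57  0.    1.52 -0.15]
offset cm [ 2.99 -0.37 12.63]
roll rad 0.0114 other -3.13
drift_grip [([260.8, 32.5], 0.98, [0.5063, 0.289]), ([143.8, 20.3], 0.56, [0.408, 0.2658]), ([411.9, 75.9], 0.56, [0.6463, 0.3011])]
bolt_head [([344.7, 166.9], 0.96, [0.6286, 0.203]), ([259.7, 156.7], 0.78, [0.5419, 0.1841]), ([242.2, 238.1], 0.58, [0.5533, 0.0922])]
rack_drift [([284.2, 309.8], 0.5, [0.637, 0.0063])]
rack_bolt [([253.6, 156.9], 0.65, [0.5367, 0.1792])]
[989, 5, 132, 143, 14580] z.121 [0.50400503 0.29996661] ((504.946044921875, 300.027099609375), (27.607284545898438, 28.07292938232422), 66.44808959960938) z.153 [0.50743768 0.29091043]
[1060, 116, 73, 134, 3608] z.121 [0.52211128 0.28216733] ((522.7028198242188, 282.2886047363281), (29.332744598388672, 8.953899383544922), 81.82173919677734) z.153 [0.52309196 0.27488824]
[955, 553, 135, 158, 16113] z.121 [0.53682789 0.1847806 ] ((537.1060791015625, 184.10440063476562), (31.95357894897461, 37.96693801879883), 21.468090057373047) z.153 [0.53599838 0.18913768]
```

View pics/w4.png

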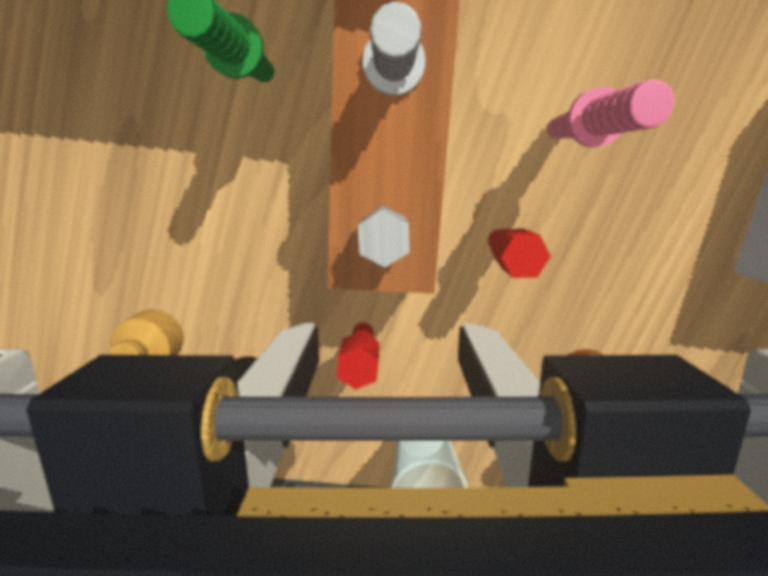

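The drift is back upright in the rack, at (394,50) in the picture. The steel bolt is at (384,237), with its flats facing 21°.

Emit:
{"api": "step_arm", "payload": {
  "deltas": [
    {"offset": [3,-0.4,4],"roll": -0.037},
    {"offset": [0,0,3],"roll": 0},
    {"offset": [0,0,0],"roll": 0},
    {"offset": [0,0,0],"roll": 0}
  ]
}}

```text
t: 22.7
tool_pos: [0.5375, 0.1835, 0.149]
orientation: [1.771, 2.593, 0.002]
force: [0.5, 0.4, 0.2]
opening: 0.0599
```

```bash
python3 go.py 0.537 0.184 0.091 21.3
```

```text
tcp [0.5375 0.1835 0.149 ] hd 21.33 tilt 0.08 F [0.5 0.4 0.2] op 0.0599 t 22.7 q [ 0.24  0.09  1.66 -0.    1.39 -0.13]
offset cm [ 0.06 -0.03  5.8 ]
roll rad 0.0006 other -3.141
```

Emit:
{"api": "step_arm", "payload": {
  "deltas": [
    {"offset": [0.06,0,3],"roll": 0},
    {"offset": [0,0,1.8],"roll": 0},
    {"offset": [0,0,1],"roll": 0},
    {"offset": [0,0,0],"roll": 0}
  ]
}}

```text
t: 23.2
tool_pos: [0.5364, 0.1836, 0.0893]
orientation: [-1.772, -2.593, 0.001]
force: [-0.2, 0.3, 0.3]
opening: 0.0601
```

Emit:
{"api": "step_arm", "payload": {
  "deltas": [
    {"offset": [0,0,0],"roll": 0},
    {"offset": [0,0,0],"roll": 0},
    {"offset": [0,0,0],"roll": 0},
    {"offset": [0,0,0],"roll": 0},
    {"offset": [0,0,0],"roll": 0}
  ],
  "fingers": 2.5,
  "grip_force": 45
}}

```text
t: 23.82
tool_pos: [0.5372, 0.1839, 0.0903]
orientation: [1.772, 2.593, 0.002]
force: [-0.1, 0.4, 3.2]
opening: 0.0319
```

Emit:
{"api": "step_arm", "payload": {
  "deltas": [
    {"offset": [0,0,-2],"roll": 0},
    {"offset": [0,0,-4],"roll": 0},
    {"offset": [0,0,-4],"roll": 0},
    {"offset": [0,0,-2],"roll": 0},
    {"offset": [0,0,0],"roll": 0},
    {"offset": [0,0,0],"roll": 0}
  ]
}}

```text
t: 24.58
tool_pos: [0.5356, 0.1835, 0.2076]
orientation: [-1.771, -2.592, 0.004]
force: [0.1, 0.4, -3.3]
opening: 0.0316
```

```bash
python3 go.py 0.526 -0.196 0.21 21.3
```

```text
tcp [0.5356 0.1835 0.2076] hd 21.32 tilt 0.18 F [ 0.1  0.4 -3.3] op 0.0316 t 24.575 q [ 0.24  0.05  1.6   0.    1.5  -0.13]
offset cm [-35.   -14.69  -0.21]
roll rad 0.0003 other -3.141
```

Emit:
{"api": "step_arm", "payload": {
  "deltas": [
    {"offset": [-2.5,-1.05,0],"roll": 0},
    {"offset": [-4.5,-1.9,0],"roll": 0},
    {"offset": [-4.5,-1.9,0],"roll": 0},
    {"offset": [-4.5,-1.9,0],"roll": 0},
    {"offset": [-4.5,-1.9,0],"roll": 0},
    {"offset": [-4.5,-1.9,0],"roll": 0},
    {"offset": [-4.5,-1.9,0],"roll": 0},
    {"offset": [-3.5,-1.5,0],"roll": 0},
    {"offset": [-2,-0.75,0],"roll": 0},
    {"offset": [0,0,0],"roll": 0},
    {"offset": [0,0,0],"roll": 0}
  ]
}}

```text
t: 25.95
tool_pos: [0.5267, -0.1946, 0.2088]
orientation: [-1.771, -2.593, -0.001]
force: [0.2, 0.5, -2.7]
opening: 0.0317
```

```bash
python3 go.py 0.526 -0.196 0.14 21.3; python3 - <<'E'
from h import *
t=robot.read_state()["tool_pos"]; ims=[]
for c in ("scene","side"):
    p=cams.read_camera(c); q=proj(p,np.array([.526,-.196,.085])); tip=proj(p,t+[0,0,-.055]); u,v=q.astype(int)
    print(c,q,tip,[(np.round(d["xy"],1),round(d["score"],2),np.round(onz(p,d["xy"],.085),4)) for d in cams.pinpoint(p,"bar_hole")[:2]],[(np.round(d["xy"],1),round(d["score"],2)) for d in cams.pinpoint(p,"bolt_tip")[:3]])
    im=cv2.resize(p["pixels"][v-60:v+40,u-50:u+50],(400,400),interpolation=cv2.INTER_CUBIC)
    for a,col in((q,(255,0,0)),(tip,(0,0,255))): cv2.circle(im,tuple(((a-[u-50,v-60])*4).astype(int)),2,col,-1)
    ims.append(im)
save("c4.png",np.hstack(ims))
E
```

```text
tcp [ 0.5267 -0.1946  0.2088] hd 21.35 tilt 0.1 F [ 0.2  0.5 -2.7] op 0.0317 t 25.95 q [-0.45  0.03  1.61  0.    1.5  -0.82]
offset cm [-0.11 -0.12  6.88]
roll rad 0.0008 other -3.141
scene [223.28498713 131.87737871] [221.58951031 114.03177173] [(array([222.7, 133.5]), 0.88, array([ 0.53  , -0.1912,  0.085 ]))] [(array([222.5, 111.5]), 0.69), (array([181.2, 159.3]), 0.63), (array([250.1, 284.4]), 0.55)]
side [262.5239077  147.75205401] [262.15653698 125.52098943] [(array([263.5, 149. ]), 0.7, array([ 0.5235, -0.1903,  0.085 ]))] [(array([259.6, 120.9]), 0.9), (array([248.5, 249.2]), 0.82), (array([208.4, 293.7]), 0.56)]
```

View pics/c4.png

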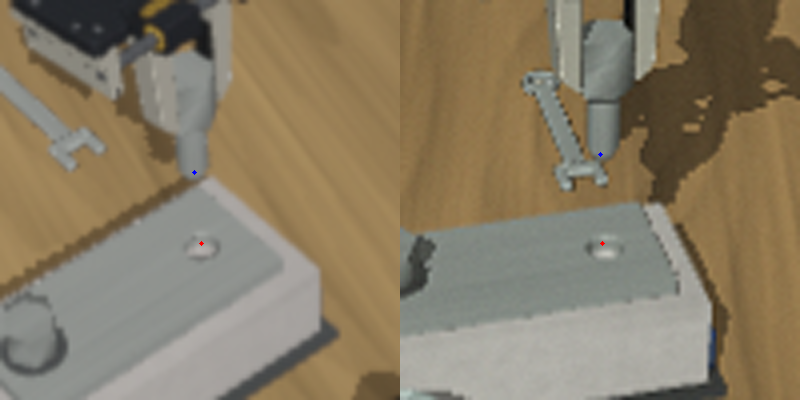

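The hole sits at (202,247) and (604,248), on the predicted spot within a pixel, and the bar stayed lined up. I lower the bolt.

Emit:
{"api": "step_arm", "payload": {
  "deltas": [
    {"offset": [-0.1,-0.1,2.5],"roll": 0},
    {"offset": [0,0,2.5],"roll": 0},
    {"offset": [0,0,1.5],"roll": 0},
    {"offset": [0,0,0.6],"roll": 0},
    {"offset": [0,0,0.4],"roll": 0},
    {"offset": [0,0,0],"roll": 0}
  ]
}}

```text
t: 27.0
tool_pos: [0.5267, -0.1972, 0.1352]
orientation: [1.772, 2.593, 0.0]
force: [0.1, 1.0, -3.4]
opening: 0.0318
```

Emit:
{"api": "step_arm", "payload": {
  "deltas": [
    {"offset": [0.1,0,0.4],"roll": 0},
    {"offset": [0,0,0.4],"roll": 0},
    {"offset": [0,0,0.4],"roll": 0},
    {"offset": [0,0,0.4],"roll": 0},
    {"offset": [0,0,0],"roll": 0}
  ]
}}

```text
t: 27.62
tool_pos: [0.5257, -0.1959, 0.118]
orientation: [-1.772, -2.593, -0.0]
force: [-0.2, 0.6, -3.4]
opening: 0.0314
```

No contact so far, and the tip is 9 mm below the deck top.

Emit:
{"api": "step_arm", "payload": {
  "deltas": [
    {"offset": [0,0,0.5],"roll": 0},
    {"offset": [0,0,0.5],"roll": 0},
    {"offset": [0,0,0.5],"roll": 0},
    {"offset": [0,0,0.5],"roll": 0},
    {"offset": [0,0,0.4],"roll": 0},
    {"offset": [0,0,0.3],"roll": 0},
    {"offset": [0,0,0],"roll": 0}
  ]
}}

```text
t: 28.5
tool_pos: [0.5258, -0.1959, 0.0911]
orientation: [-1.772, -2.594, -0.0]
force: [1.4, 3.7, -4.9]
opening: 0.0318
```

Emit:
{"api": "step_arm", "payload": {
  "deltas": [
    {"offset": [0,0,0.1],"roll": 0},
    {"offset": [0,0,0.05],"roll": 0},
    {"offset": [0,0,0],"roll": 0}
  ]
}}

```text
t: 28.88
tool_pos: [0.526, -0.196, 0.0903]
orientation: [1.772, 2.594, 0.0]
force: [-0.1, 4.2, 0.1]
opening: 0.0314
```

Emit:
{"api": "step_arm", "payload": {
  "deltas": [
    {"offset": [0,0,0],"roll": 0},
    {"offset": [0,0,0],"roll": 0},
    {"offset": [0,0,0],"roll": 0},
    {"offset": [0,0,0],"roll": 0}
  ],
  "fingers": 6
}}

```text
t: 29.38
tool_pos: [0.526, -0.1964, 0.0903]
orientation: [1.772, 2.593, -0.0]
force: [-0.1, 0.8, -0.1]
opening: 0.0594
```

Emit:
{"api": "step_arm", "payload": {
  "deltas": [
    {"offset": [0,0,-2],"roll": 0},
    {"offset": [0,0,-4],"roll": 0},
    {"offset": [0,0,-5],"roll": 0},
    {"offset": [0,0,-5],"roll": 0},
    {"offset": [-5,0,0],"roll": 0},
    {"offset": [-5,0,0],"roll": 0},
    {"offset": [0,0,0],"roll": 0}
  ]
}}

```text
t: 30.25
tool_pos: [0.5624, -0.2922, 0.2504]
orientation: [1.776, 2.591, -0.001]
force: [0.1, -0.5, 0.4]
opening: 0.0599
```

```bash
python3 go.py; python3 - <<'E'
from h import *
ims=[]
for c in ("scene","wrist"):
    p=cams.read_camera(c)
    print(c,[(n,np.round(d["xy"],1),round(d["score"],2),np.round(onz(p,d["xy"],z),4)) for n,z in (("bolt_head",.103),("drift_grip",.122),("cup_mid",.031),("beaker_mid",.0425)) for d in cams.pinpoint(p,n)[:4]])
    ims.append(cv2.resize(p["pixels"][90:330,150:390] if c=="scene" else p["pixels"][:240,130:370],(400,400),interpolation=cv2.INTER_CUBIC))
save("c5.png",np.hstack(ims))
E
```

```text
tcp [ 0.5624 -0.2922  0.2504] hd 21.15 tilt 0.04 F [ 0.1 -0.5  0.4] op 0.0599 t 30.25 q [-0.56  0.21  1.34 -0.    1.59 -0.93]
scene [('bolt_head', array([220.8, 123.1]), 0.73, array([ 0.5245, -0.2129,  0.103 ])), ('bolt_head', array([255., 274.]), 0.63, array([0.6427, 0.218 , 0.103 ])), ('drift_grip', array([330.6, 272.1]), 0.96, array([0.5063, 0.2928, 0.122 ])), ('drift_grip', array([271.1, 309.1]), 0.86, array([0.6519, 0.3038, 0.122 ])), ('drift_grip', array([363.4, 241.9]), 0.79, array([0.4046, 0.2674, 0.122 ])), ('cup_mid', array([277.3, 184. ]), 0.85, array([ 0.4588, -0.0066,  0.031 ])), ('beaker_mid', array([209.4, 204.7]), 0.58, array([ 0.6479, -0.0222,  0.0425]))]
wrist [('bolt_head', array([260.5,  89.7]), 0.88, array([ 0.5287, -0.1977,  0.103 ]))]
```

View pics/c5.png

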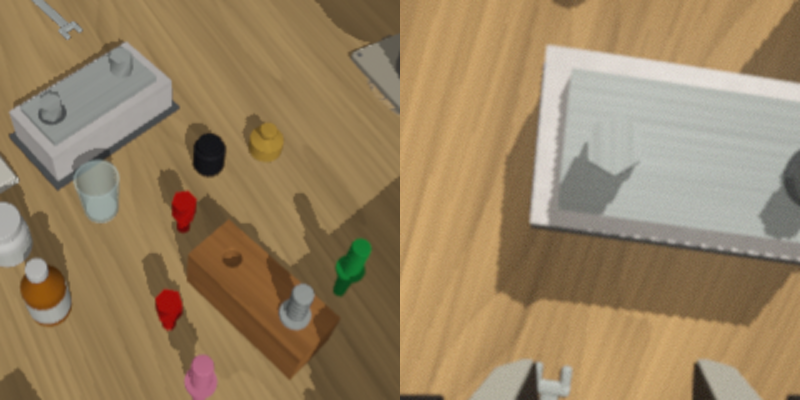

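```bash
python3 -c "
from plant import robot
robot.close_job(); print(robot.read_state()['t'])"
```

```text
the job is handed in; nothing more can be done
the job is handed in; nothing more can be done
```

The job is done and handed in at about 30 s on the robot's clock, of the 72 s allowed. No verdict is reported.

- **What I did:** I dragged the bar about 27 mm into line with the drift's tip in its hole. I then drove the drift down until it bottomed at the same height as in the rack, with about 13 N of contact. After that I put the drift back in its rack hole and set the bolt in the lined-up holes.
- **Last checks that passed:**
  - The bolt was released at the same tool height as when it sat home in the rack.
  - The drift stood upright in its own hole.
  - The bar stayed parallel to the foot.
  - The gripper was open and clear of everything.
- **Checks that disagreed:**
  - The scene camera's network put the bolt head about 17 mm from where I released it. The wrist camera and the tool pose agreed within 3 mm, so I took the scene reading as noise.
  - The scene network put the cup about 15 mm from its first reading. By eye it was in the same place in both pictures.

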